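# Pack the craft caddy after the class

### The arm

A 6-joint arm with a two-finger parallel gripper is mounted at the origin on the work surface. World frame = base frame: x ahead of the robot, y to its left, z up, the work surface at z = 0. Lengths are in m, angles in rad, forces in N, time in s.
With the tool pointing down it reaches from about 0.275 to 0.825 m from the base axis. Payload 4.9 kg.
Tool frame: the origin (TCP) lies midway between the tips of the shut fingers; the grasp point (between the pads) lies 19 mm behind it (grip_point_offset is the distance from the TCP to the grasp point, in m); z points along the fingers, y is the line along which they close (so a half turn about z gives the same grasp; the last joint's range is limited). The gripper opens to 85 mm and grips with 20 to 120 N. Pads are 22 mm wide; open, the fingers measure 114 mm over their backs; the gripper's body (76 mm by 85 mm) begins 54 mm behind the grasp point. The pads swing forward as they close: fully open they stand 13 mm farther back than shut.
Start: joints at [1.168, 0.326, -0.193, 1.052, 0, 1.437], TCP at [0.146, 0.53, 0.231] pointing down, gripper open.
Joint ranges: [-2.65, 2.65], [-0.97, 1.79], [-1.3, 1.35], [-1.93, 2.1], [-1.47, 1.37], [-3.14, 3.14]. Speed limits (rad/s): [2.57, 2.57, 3.14, 3.14, 3.14, 3.14].

### API

Orientations are given as a rotation vector (axis times angle).
In Python, from cell import * gives the robot as it stands. Calls block until the motion is done:
- movep(position, orientation): joint-space move of the TCP to a pose.
- move_l(position, velocity=0.15, rot=None, until_force=None): straight line of the TCP; rot=None keeps the orientation; velocity is the mean speed in m/s. With until_force (N) it stops when the force on the tool has changed by that much, and returns True; else False.
- set_joints(angles): joint-space move.
- let_go() and grab(newtons=None): open the fingers fully, or close them until they stop; newtons is the grip in N (None keeps the last).
- sleep(seconds).
- ik(position, orientation): joint angles nearest the present ones, or None.
- get_state(): the state.
- grab_frame(name): name is "side" or "top" or "wrist"; returns a dict with "img" (384x512x3 uint8, red, green, blue), "fx", "fy", "cx", "cy" (pixels), "cam_to_world" (4x4, takes a point from camera to world coordinates); the wrist camera has in their place "T_tool_cam" (4x4, takes a point from camera to tool coordinates, whose origin is the TCP and whose axes are the flange's). Camera axes: x right, y down, z forward; pixel columns grow to the right and rows downward; lengths in m; the calibration is good to about 2 mm. A picture is of the moment at which its call begins: read the wrist's pose just before it. There is no depth.
A pose or a line that the arm cannot do raises MotionError and nothing moves.
- sign_off(): hands the job in; it is judged then, once.
Trained networks look in the newest picture that a camera, given by its name, has taken for a name from the list of things; names that differ only in an ending like _2 or _b are one class to them, and where a whole thing is asked for, a point or a joint stands for the part that bears it (a point fixed in the world has none). Each returns a list of dicts, best first, with "score" (0 to 1); they miss things now and then, are a little off and sometimes report something else, mostly with a low value. They report only what shows in the picture. A call takes as long as a camera call. They do not tell look-alikes from the thing itself.
- spot_in(camera, name): "centre" ([column, row] in pixels, amid what is visible of it).
- silhouettes(camera, name): "mask" (384x512 bool, what is visible of it) and "centre" ([column, row] in pixels, amid what is visible of it).
- tip_of(camera, name): "centre" ([column, row] in pixels: a listed point, or the origin of a listed thing).
The state is a dict: "clock": time; "q": joint angles; "joint_velocities": joint speeds; "tau": joint torques, N m; "position": TCP position; "eef_rot": TCP orientation; "contact_force": force on the tool from outside, world axes, zero at the start; "wrist_torque": the same for the moment, N m; "finger_gap": opening from 0.0 (shut) to 1.0 (fully open); "grasp_force": force on a finger pad.
Only numpy, scipy, OpenCV 4.12 (cv2) and the standard library are available. Lean on these libraries where they do the work, as an engineer would, in place of code of your own. Each camera call takes 0.05 s, during which the arm holds its last target. There are 200 camera calls.

### The job

Put this table's four craft things away in the plywood caddy, each standing upright in the pocket lined with its own colour: the blue-capped glue bottle, the yellow-lidded tub, the red-handled stamp and the green paint pot. The red-capped glue bottle and the blue-lidded tub belong to another table: leave them where they stand. Set each thing down on the pocket's floor without dropping it or tipping it over.

Things in the scene. Friction and masses are not known exactly. Their poses are not given: they have to be found in the camera images.
- glue_blue_mid (a point): Small white craft glue bottle standing upright, 26 (x) by 40 (y) mm and straight-sided up to 58 mm, above that a narrow blue screw cap (25 mm wide) with a cone nozzle, 84 mm tall in all; a blue label on its broad faces. Point: its centre, 42 mm above its foot. x is the thin 26 mm direction, z up. Belongs in the blue pocket. About 75 g.
- tub_yellow_mid (a point): Square whitish plastic tub with a closed yellow lid of the same width, 46 by 46 mm, 62 mm tall, standing upright. Point: its centre, 31 mm above its foot; x and y square to its sides, z up. Belongs in the yellow pocket. About 110 g.
- stamp_red_mid (a point): Hand stamp standing on its pale wooden round base (40 mm diameter, 20 mm high), with an upright straight red handle of 24 mm diameter from 20 to 66 mm height. Point: on its axis, 33 mm above its foot; z up. Belongs in the red pocket. About 70 g.
- pot_green_mid (a point): Round green paint pot with closed green lid, straight-sided, 44 mm diameter, 60 mm tall. Point: on its axis, 30 mm above its foot; z up. Belongs in the green pocket. About 100 g.
- glue_red_mid (a point): Small white craft glue bottle standing upright, 26 (x) by 40 (y) mm and straight-sided up to 58 mm, above that a narrow red screw cap (25 mm wide) with a cone nozzle, 84 mm tall in all; a red label on its broad faces. Point: its centre, 42 mm above its foot. x is the thin 26 mm direction, z up. Does not belong in the caddy: leave alone.
- tub_blue_mid (a point): Square whitish plastic tub with a closed blue lid of the same width, 46 by 46 mm, 62 mm tall, standing upright. Point: its centre, 31 mm above its foot; x and y square to its sides, z up. Does not belong in the caddy: leave alone.
- pad_blue_top (a point): Blue lining (60 by 60 mm) on the floor of one of the four pockets of the plywood caddy. Point: centre of the lining's upper face, 7 mm above the table; z up, y along the row of pockets, x across it. Caddy: fixed; four pockets in a row, 62 by 62 mm inside, 67 mm centre to centre, walls 5 mm thick, their tops 24 mm above the table.
- pad_yellow_top (a point): Yellow lining (60 by 60 mm) on the floor of one of the four pockets of the plywood caddy. Point: centre of the lining's upper face, 7 mm above the table; z up, y along the row of pockets, x across it. Fingers do not fit in the pocket beside a thing: grip it so high that the fingertips stay above the walls.
- pad_red_top (a point): Red lining (60 by 60 mm) on the floor of one of the four pockets of the plywood caddy. Point: centre of the lining's upper face, 7 mm above the table; z up, y along the row of pockets, x across it. Which colour is in which pocket varies.
- pad_green_top (a point): Green lining (60 by 60 mm) on the floor of one of the four pockets of the plywood caddy. Point: centre of the lining's upper face, 7 mm above the table; z up, y along the row of pockets, x across it. 
There are look-alikes about, which are no part of the job. Of the things that look like the part that bears stamp_red_mid, take the one that is farthest to the robot's left at the start. Of the things that look like the part that bears pot_green_mid, the smaller one is meant.

How it is judged:
At the end, for the whole second after the job is handed in: Each of the four things stands at rest and upright (within 7 degrees) in the pocket of its own colour: within 22 mm of the lining's centre, its foot within 5 mm of the lining. The red-capped bottle and the blue-lidded tub stand upright within 20 mm of their start (horizontal distance between glue_blue_mid and pad_blue_top below 0.022 m and z of glue_blue_mid in the frame of pad_blue_top between 0.036 and 0.047 m and angle between each of glue_blue_mid, tub_yellow_mid, stamp_red_mid, pot_green_mid, glue_red_mid, tub_blue_mid's own z axis and vertical below 0.12 rad and linear speed of each of glue_blue, tub_yellow, stamp_red, pot_green below 0.02 m/s and horizontal distance between tub_yellow_mid and pad_yellow_top below 0.022 m and z of tub_yellow_mid in the frame of pad_yellow_top between 0.025 and 0.036 m and horizontal distance between stamp_red_mid and pad_red_top below 0.022 m and z of stamp_red_mid in the frame of pad_red_top between 0.027 and 0.038 m and horizontal distance between pot_green_mid and pad_green_top below 0.022 m and z of pot_green_mid in the frame of pad_green_top between 0.024 and 0.035 m and distance of each of glue_red_mid, tub_blue_mid from where it was at the start of the episode below 0.02 m); the robot touches nothing.
It fails at once if one of the four things was dropped (falling free faster than 0.7 m/s, as from 25 mm) ((contact force between the fingers and glue_blue below 0.02 N and linear speed of glue_blue above 0.7 m/s) or (contact force between the fingers and tub_yellow below 0.02 N and linear speed of tub_yellow above 0.7 m/s) or (contact force between the fingers and stamp_red below 0.02 N and linear speed of stamp_red above 0.7 m/s) or (contact force between the fingers and pot_green below 0.02 N and linear speed of pot_green above 0.7 m/s)).
It fails at once if one of the four things was tipped over (more than 55 degrees) (angle between any of glue_blue_mid, tub_yellow_mid, stamp_red_mid, pot_green_mid's own z axis and vertical above 0.96 rad).
It fails at once if the red-capped bottle or the blue-lidded tub was moved more than 20 mm (distance of any of glue_red_mid, tub_blue_mid from where it was at the start of the episode above 0.02 m).
It also fails if it takes over 109 s, if anything falls off the work surface, if the arm or the gripper's body presses on something with over 40 N, if the wrist force passes 120 N, or if a joint passes its speed limit or range.

## Working session

There is one attempt and no reset: what is moved stays moved. The work goes in short steps, each a Python script; the robot and the scene stay as the last script left them, time stands still between calls to the robot, and variables do not carry over. Pictures are saved under pics/ and viewed, at most 14 in all, crops included, and the job is handed in when it is done.

```bash
mkdir -p pics; ls; python3 - <<'E'
from cell import *
import cv2,numpy as np
for c in ("top","side"):
    f=grab_frame(c); cv2.imwrite(f"pics/{c}0.png",cv2.cvtColor(cv2.resize(f["img"],(800,600),interpolation=cv2.INTER_CUBIC),cv2.COLOR_RGB2BGR))
    print(c,f["fx"],f["fy"],f["cx"],f["cy"]);print(np.round(f["cam_to_world"],4).tolist())
    for n in "glue_blue_mid tub_yellow_mid stamp_red_mid pot_green_mid glue_red_mid tub_blue_mid pad_blue_top pad_yellow_top pad_red_top pad_green_top".split():
        print(n,[(np.round(d["centre"],1).tolist(),round(d["score"],2)) for d in tip_of(c,n)])
print(get_state()["clock"],get_state()["eef_rot"])
E
```

```text
pics
top 400.3219872506706 400.3219872506706 253.4429175432276 191.42257030570116
[[-0.0222, -0.9976, 0.0661, 0.4208], [-0.999, 0.0196, -0.0393, -0.0063], [0.0379, -0.067, -0.997, 0.9901], [0.0, 0.0, 0.0, 1.0]]
glue_blue_mid [([378.1, 158.2], 0.53)]
tub_yellow_mid [([80.2, 165.3], 0.72), ([378.3, 157.0], 0.42)]
stamp_red_mid [([375.9, 198.0], 0.76), ([406.4, 202.8], 0.75)]
pot_green_mid [([149.5, 214.9], 0.94), ([209.2, 249.1], 0.75), ([378.8, 156.2], 0.68)]
glue_red_mid [([209.0, 203.2], 0.48)]
tub_blue_mid [([268.5, 211.7], 0.63), ([379.2, 203.2], 0.5)]
pad_blue_top [([236.9, 134.3], 0.61)]
pad_yellow_top [([189.7, 141.4], 0.81)]
pad_red_top [([270.4, 130.5], 0.7)]
pad_green_top [([214.1, 137.3], 0.62), ([241.2, 132.0], 0.31)]
side 481.2175678934311 481.2175678934311 253.95090065891188 193.4903943449756
[[-0.9966, -0.068, 0.0469, 0.4463], [-0.0815, 0.7166, -0.6927, 0.8195], [0.0135, -0.6941, -0.7197, 0.935], [0.0, 0.0, 0.0, 1.0]]
glue_blue_mid [([241.6, 118.8], 0.46)]
tub_yellow_mid [([211.7, 338.1], 0.57)]
stamp_red_mid [([278.8, 109.1], 0.73), ([278.4, 127.4], 0.68)]
pot_green_mid [([315.8, 229.0], 0.87), ([275.3, 275.5], 0.66)]
glue_red_mid [([267.2, 224.4], 0.86)]
tub_blue_mid [([277.9, 187.2], 0.65)]
pad_blue_top [([204.5, 203.2], 0.73)]
pad_yellow_top [([200.8, 246.5], 0.9)]
pad_red_top [([205.4, 189.8], 0.82)]
pad_green_top [([204.9, 227.1], 0.6), ([280.7, 192.2], 0.46)]
1.1 [-4.21057168e-01 -3.11323033e+00 -3.19133623e-05]
```

View pics/top0.png

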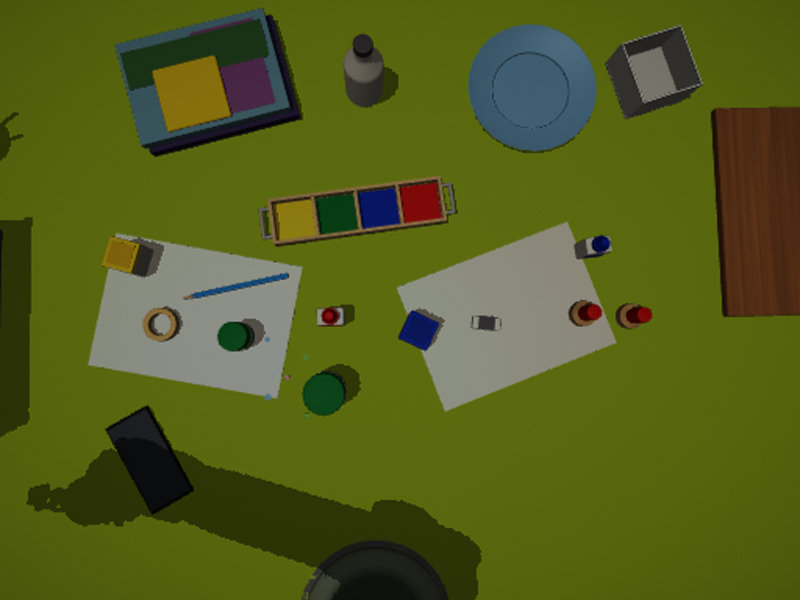

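View pics/side0.png

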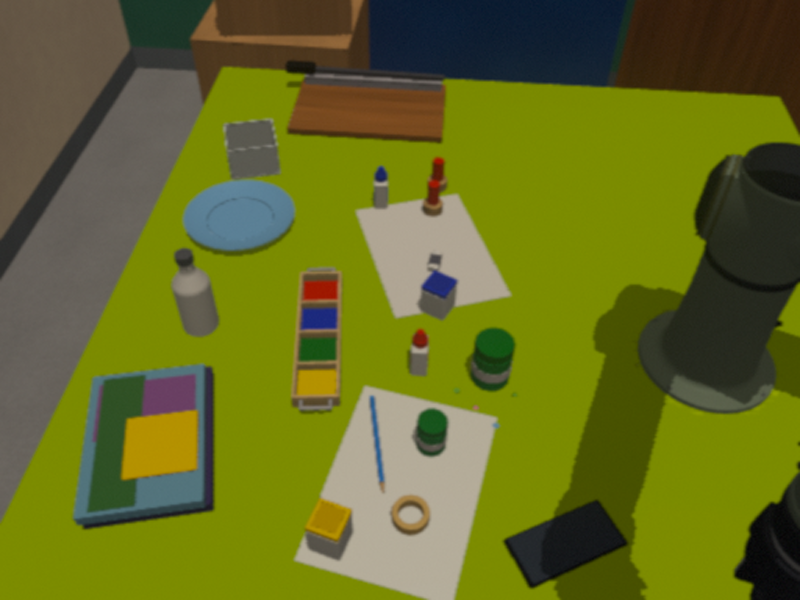

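Top view (800-scale): caddy at (272–442, 180–240) with yellow, green, blue and red pockets from left to right. The yellow tub is at (122,254), and the blue-capped glue at (598,245).

Candidates, in 512-pixel coordinates:
- **Stamps:** (376,198) and (406,203). I take (376,198), the one farther to the robot's left (image left is +y).
- **Green pots:** (149,215) is small and (209,249) is large. I take (149,215).
- **Glue bottles:** the blue cap is at (378,158). The red cap at (209,203) stays.
- **Tubs:** the yellow lid is at (80,165). The blue lid at (268,212) stays.

```bash
cat > h.py <<'E'
from cell import *
import numpy as np, cv2
from scipy.spatial.transform import Rotation as R
def ray(f,T,px):
    d=T[:3,:3]@np.array([(px[0]-f["cx"])/f["fx"],(px[1]-f["cy"])/f["fy"],1.]); return T[:3,3],d
def onz(f,T,px,z):
    o,d=ray(f,T,px); return o+d*(z-o[2])/d[2]
def down(a):
    "tool down, closing axis (tool y) at world angle a"
    y=np.array([np.cos(a),np.sin(a),0]); z=np.array([0,0,-1.]); return R.from_matrix(np.c_[np.cross(y,z),y,z]).as_rotvec()
def best(p,a):
    "the half-turn variant reachable with least wrist motion"
    q0=np.array(get_state()["q"]); c=[]
    for k in (0,np.pi):
        q=ik(p,down(a+k))
        if q is not None: c.append((abs(np.array(q)-q0).max(),k))
    return down(a+min(c)[1])
def wpose():
    s=get_state(); T=np.eye(4); T[:3,:3]=R.from_rotvec(s["eef_rot"]).as_matrix(); T[:3,3]=s["position"]; return T
E
python3 - <<'E'
from h import *
P={"glue_blue_mid":(378.1,158.2,241.6,118.8,.042),"tub_yellow_mid":(80.2,165.3,211.7,338.1,.031),"stamp_red_mid":(375.9,198,278.4,127.4,.033),"stamp_other":(406.4,202.8,278.8,109.1,.033),"pot_green_mid":(149.5,214.9,275.3,275.5,.03),"glue_red":(209,203.2,267.2,224.4,.042),
"pad_blue":(236.9,134.3,204.5,203.2,.007),"pad_yellow":(189.7,141.4,200.8,246.5,.007),"pad_red":(270.4,130.5,205.4,189.8,.007),"pad_green":(214.1,137.3,204.9,227.1,.007),"tub_blue":(268.5,211.7,277.9,187.2,.031)}
ft,fs=grab_frame("top"),grab_frame("side")
for n,v in P.items():
    a=onz(ft,np.array(ft["cam_to_world"]),v[:2],v[4]);b=onz(fs,np.array(fs["cam_to_world"]),v[2:4],v[4]); print(n,np.round(a,3)[:2],np.round(b,3)[:2])
f=grab_frame("wrist");print(np.round(f["T_tool_cam"],3).tolist(),f["fx"],f["cx"],f["cy"])
im=ft["img"];a=cv2.resize(im[175:225,345:435],(800,444),interpolation=cv2.INTER_CUBIC);cv2.imwrite("pics/stamps.png",a[:,:,::-1])
# pad centres from colour segmentation
hsv=cv2.cvtColor(im[110:160,165:290],cv2.COLOR_RGB2HSV)
for n,lo,hi in (("yellow",18,28),("green",50,80),("blue",110,130),("red",-1,6)):
    m=((hsv[...,0]>=max(lo,0))&(hsv[...,0]<=hi)&(hsv[...,1]>150)&(hsv[...,2]>60)).astype(np.uint8)
    k,l,st,c=cv2.connectedComponentsWithStats(m); i=1+st[1:,4].argmax()
    px=c[i]+[165,110]; print(n,px,st[i,4],np.round(onz(ft,np.array(ft["cam_to_world"]),px,.007),4))
E
```

```text
glue_blue_mid [ 0.558 -0.347] [ 0.567 -0.35 ]
tub_yellow_mid [0.555 0.366] [0.557 0.362]
stamp_red_mid [ 0.463 -0.341] [ 0.454 -0.331]
stamp_other [ 0.449 -0.415] [ 0.457 -0.423]
pot_green_mid [0.434 0.204] [0.437 0.199]
glue_red [0.458 0.062] [0.464 0.061]
pad_blue [ 0.629 -0.007] [ 0.633 -0.026]
pad_yellow [0.613 0.11 ] [0.62  0.116]
pad_red [ 0.637 -0.091] [ 0.638 -0.075]
pad_green [0.622 0.049] [0.62  0.055]
tub_blue [ 0.435 -0.079] [ 0.444 -0.08 ]
[[-0.001, -0.954, -0.299, 0.077], [1.0, -0.001, 0.001, -0.001], [-0.001, -0.299, 0.954, -0.143], [0.0, 0.0, 0.0, 1.0]] 301.84573188424775 253.64668290425973 197.77049925517312
yellow [188.32998325 140.22445561] 597 [0.6159 0.113  0.007 ]
green [215.86666667 145.10666667] 75 [0.6027 0.0454 0.007 ]
blue [242.46365422 132.8172888 ] 509 [ 0.6325 -0.021   0.007 ]
red [268.65162455 129.23104693] 554 [ 0.6406 -0.0865  0.007 ]
```

View pics/stamps.png

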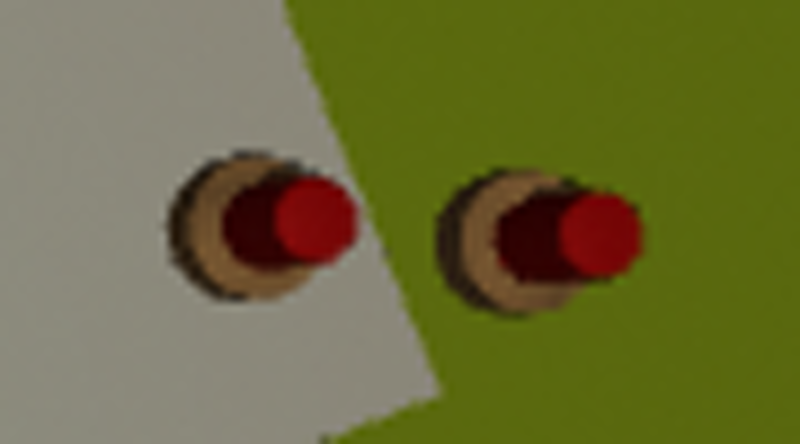

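The crop shows the chosen stamp standing on the paper at crop (250,225), which is px (376,200). The look-alike is to its right, on the bare table. Next I move over the tub for a wrist look.

```bash
cat >> h.py <<'E'
def look(p,a,name,z=.17):
    movep([p[0],p[1],z],best([p[0],p[1],z],a)); sleep(.1)
    T=wpose(); f=grab_frame("wrist"); T=T@np.array(f["T_tool_cam"])
    cv2.imwrite(f"pics/{name}.png",f["img"][:,:,::-1]); return f,T
def rect(f,T,m,z):
    "min-area rectangle of the largest blob of mask m, projected to height z"
    c=max(cv2.findContours(m.astype(np.uint8),cv2.RETR_EXTERNAL,cv2.CHAIN_APPROX_NONE)[0],key=cv2.contourArea)[:,0]
    w=np.array([onz(f,T,p,z)[:2] for p in c],np.float32); r=cv2.minAreaRect(w*1000); return r
def masks(n):
    return silhouettes("wrist",n)
E
python3 - <<'E'
from h import *
f,T=look((.556,.364),.12,"tub")
for d in masks("tub_yellow_mid"): print(d["score"],d["centre"],d["mask"].sum(),rect(f,T,d["mask"],.062))
print([(d["centre"],d["score"],np.round(onz(f,T,d["centre"],.031),4)) for d in tip_of("wrist","tub_yellow_mid")])
h=cv2.cvtColor(f["img"],cv2.COLOR_RGB2HSV); m=(h[...,0]>=16)&(h[...,0]<=26)&(h[...,1]>150)&(h[...,2]>60); print("hsv",rect(f,T,m,.062))
print(get_state()["clock"])
E
```

```text
[([259.5, 188.5], 0.67, array([0.5602, 0.363 , 0.031 ]))]
hsv ((784.209228515625, 275.3890380859375), (81.36785888671875, 89.50466918945312), 14.333577156066895)
3.1417
```

View pics/tub.png

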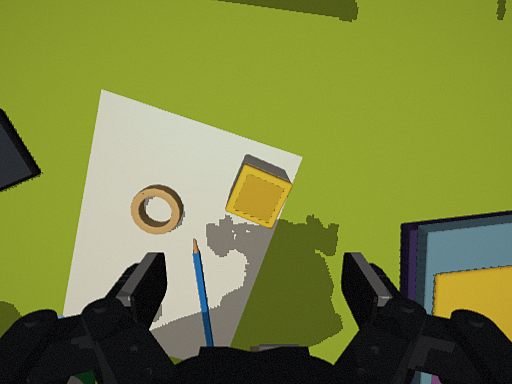

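The tub's lid is at (226–293, 165–227) and turned about 20°. The caddy books on the right also pass the yellow filter, so I keep only the blob near the predicted pixel. I check the pockets with the wrist camera first, while the gripper is empty.

```bash
cat >> h.py <<'E'
def near(m,px,minarea=150):
    k,l,st,c=cv2.connectedComponentsWithStats(m.astype(np.uint8)); i=[j for j in range(1,k) if st[j,4]>minarea]
    return l==min(i,key=lambda j:np.hypot(*(c[j]-px)))
E
python3 - <<'E'
from h import *
f=cv2.imread("pics/tub.png")[:,:,::-1]; s=get_state()
T=wpose(); g=grab_frame("wrist"); T=T@np.array(g["T_tool_cam"])
h=cv2.cvtColor(g["img"],cv2.COLOR_RGB2HSV); m=(h[...,0]>=16)&(h[...,0]<=28)&(h[...,1]>150)&(h[...,2]>60)
print("tub",rect(g,T,near(m,(259,195)),.060))
f,T=look((.60,.013),.123,"caddy",.22)
h=cv2.cvtColor(f["img"],cv2.COLOR_RGB2HSV)
for n,lo,hi in (("yellow",18,28),("green",50,80),("blue",110,130),("red",0,6)):
    t=tip_of("wrist",f"pad_{n}_top"); print(n,[(np.round(onz(f,T,d["centre"],.007)[:2],4),round(d["score"],2)) for d in t])
    if t:
        m=(h[...,0]>=lo)&(h[...,0]<=hi)&(h[...,1]>150)&(h[...,2]>40); print("  ",rect(f,T,near(m,t[0]["centre"]),.007))
print(get_state()["clock"])
E
```

```text
tub ((558.3336181640625, 363.49664306640625), (46.51571273803711, 46.106266021728516), 73.68071746826172)
yellow [(array([0.6153, 0.1136]), 0.62)]
   ((615.9310302734375, 113.80248260498047), (59.883750915527344, 59.927913665771484), 7.121535301208496)
green [(array([0.6278, 0.045 ]), 0.59)]
   ((623.9837646484375, 47.07820129394531), (59.40029525756836, 56.91813659667969), 7.129512786865234)
blue [(array([ 0.6342, -0.0191]), 0.69)]
   ((632.3352661132812, -21.115554809570312), (59.101219177246094, 55.9183464050293), 7.090803146362305)
red [(array([ 0.6405, -0.089 ]), 0.64)]
   ((640.7564697265625, -88.37396240234375), (59.209693908691406, 54.936824798583984), 7.0907697677612305)
4.8833
```

View pics/caddy.png

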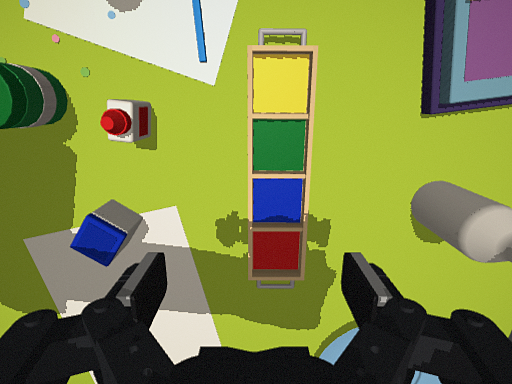

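The wrist view shows the pockets at x≈280, at rows 85, 145, 200 and 250, in the order yellow, green, blue, red. The caddy is turned 7.1°. Both measurements agree, so I pick and place the tub.

```bash
cat >> h.py <<'E'
CA=np.deg2rad(7.1); PAD={c:np.array([.6155,.1133])+i*np.array([.0083,-.0665]) for i,c in enumerate(("yellow","green","blue","red"))}
def pick(p,a,z=.024,N=35,hi=.16):
    rot=best([*p,hi],a); movep([*p,hi],rot); move_l([*p,z],.2); grab(N); s=get_state(); print("grip",s["finger_gap"],s["grasp_force"])
    move_l([*p,hi],.2); s=get_state(); print("up",s["finger_gap"],s["grasp_force"],s["clock"])
def place(c,z=.024,hi=.16,off=(0,0)):
    p=PAD[c]+np.array(off); rot=best([*p,hi],CA); movep([*p,hi],rot); move_l([*p,z+.022],.15)
    t=move_l([*p,z+.0065],.03,until_force=6); s=get_state(); print("down",t,s["position"],s["contact_force"],s["finger_gap"])
    let_go(); sleep(.2); move_l([*p,hi],.2); print(get_state()["clock"])
E
python3 - <<'E'
from h import *
pick((.5583,.3635),np.deg2rad(-16.3)); place("yellow")
f=grab_frame("side"); cv2.imwrite("pics/s1.png",cv2.resize(f["img"],(800,600))[:,:,::-1])
# on to the pot
f,T=look((.435,.202),CA,"pot")
for d in tip_of("wrist","pot_green_mid"): print(d["centre"],d["score"],onz(f,T,d["centre"],.03))
h=cv2.cvtColor(f["img"],cv2.COLOR_RGB2HSV); m=near((h[...,0]>=60)&(h[...,0]<=80)&(h[...,1]>150)&(h[...,2]>40),(256,195)); print(rect(f,T,m,.06),get_state()["clock"])
E
```

```text
grip 0.5321762311767728 36.709168553352356
up 0.5309271538358231 36.018837690353394 8.3333
down True [0.61554861 0.11319189 0.03219657] [-0.7759054  -0.81451596  4.17570441] 0.5328016538430015
12.2
[255.3, 186.9] 0.91 [0.43786551 0.20041172 0.03      ]
[153.5, 301.9] 0.84 [0.34292072 0.05678658 0.03      ]
((433.8512878417969, 204.3212890625), (41.267059326171875, 46.19709014892578), 6.974339962005615) 13.275
```

View pics/s1.png

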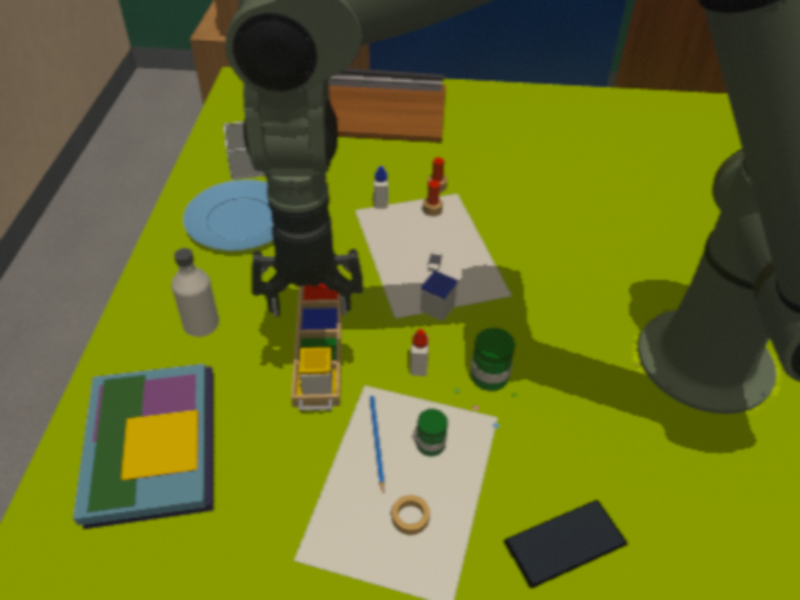

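View pics/pot.png

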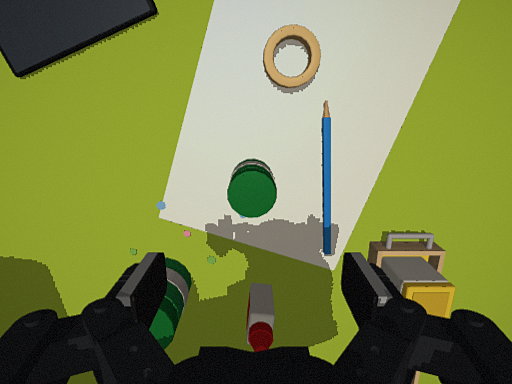

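The tub stands in the yellow pocket at (315,372). The small pot is at wrist px (252,192), and the large one is at lower left. Now I take the pot, then look at the glue.

```bash
python3 - <<'E'
from h import *
pick((.435,.203),CA); place("green")
f,T=look((.562,-.348),CA,"glue",.19)
for d in tip_of("wrist","glue_blue_mid"): print(d["centre"],d["score"],onz(f,T,d["centre"],.042))
for d in masks("glue_blue_mid"): print(d["score"],d["centre"],d["mask"].sum())
for d in tip_of("wrist","stamp_red_mid"): print("stamp",d["centre"],d["score"],onz(f,T,d["centre"],.033))
print(np.round(f["img"].shape),T.round(4).tolist(),get_state()["clock"])
x=f["img"][110:290,160:400];cv2.imwrite("pics/gluecrop.png",cv2.resize(x,(800,600),interpolation=cv2.INTER_CUBIC)[:,:,::-1])
E
```

```text
grip 0.507351193814491 34.97982546687126
up 0.5066668143926553 35.6850591301918 15.6583
down True [0.62367304 0.04670703 0.03191633] [-0.01827429 -0.31545986  5.13418991] 0.5121417099034108
19.5
[251.5, 193.6] 0.88 [ 0.56090084 -0.35722929  0.042     ]
0.94 [251.4, 187.7] 1319
stamp [151.4, 162.2] 0.74 [ 0.45750984 -0.33986905  0.033     ]
stamp [143.8, 225.7] 0.69 [ 0.45114603 -0.40993671  0.033     ]
[384 512   3] [[0.9921, 0.1196, 0.0369, 0.5523], [0.1252, -0.947, -0.296, -0.2712], [-0.0004, 0.2983, -0.9545, 0.3326], [0.0, 0.0, 0.0, 1.0]] 21.2833
```

View pics/glue.png

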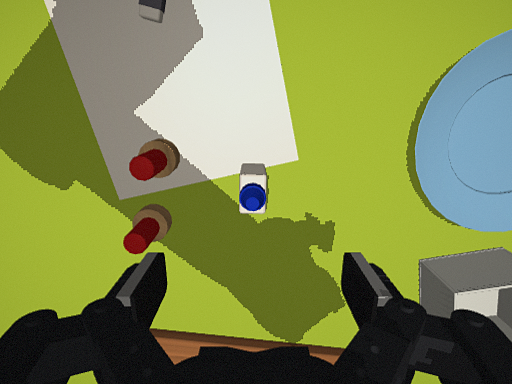

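The glue's shoulder is at (239–267, 176–214) with its thin side along image x, so it is roughly aligned with the caddy. I get the centre from the mask's extreme edges: the lower edge is the shoulder at z=58 mm and the upper edge is the foot at z=0.

```bash
python3 - <<'E'
from h import *
T=wpose(); f=grab_frame("wrist"); T=T@np.array(f["T_tool_cam"])
m=masks("glue_blue_mid")[0]["mask"]; r,c=np.where(m); print(r.min(),r.max(),c.min(),c.max())
for k in range(r.min(),r.max()+1,5): cc=c[r==k]; print(k,cc.min(),cc.max(),end="; ")
t=onz(f,T,(np.median(c[r>r.max()-4]),r.max()+.5),.058); b=onz(f,T,(np.median(c[r<r.min()+4]),r.min()-.5),0)
print("\nshoulder edge",t,"foot edge",b,"mid",(t+b)/2, "len",np.linalg.norm((t-b)[:2]))
E
```

```text
162 212 239 266
162 246 247; 167 241 264; 172 240 265; 177 239 266; 182 240 266; 187 240 266; 192 240 266; 197 240 265; 202 239 265; 207 239 264; 212 243 250; 
shoulder edge [ 0.56159611 -0.3723498   0.058     ] foot edge [ 0.55681545 -0.3335502   0.        ] mid [ 0.55920578 -0.35295     0.029     ] len 0.03909300700185086
```

```bash
python3 - <<'E'
from h import *
pick((.5603,-.353),CA,z=.023); place("blue",z=.023)
f,T=look((.457,-.340),CA,"stamp",.18)
for d in tip_of("wrist","stamp_red_mid"): print("stamp",d["centre"],d["score"],onz(f,T,d["centre"],.033))
h=cv2.cvtColor(f["img"],cv2.COLOR_RGB2HSV); m=((h[...,0]<=6)|(h[...,0]>174))&(h[...,1]>150)&(h[...,2]>40)
b=near(m,(256,195)); r,c=np.where(b); print(r.min(),r.max(),c.min(),c.max(),"top",onz(f,T,(c[r>r.max()-18].mean(),r.max()-13),.066))
print(get_state()["clock"])
E
```

```text
grip 0.2975548256185848 35.118534564971924
up 0.3000563260453292 34.47914242744446 23.875
down True [ 0.63222114 -0.01962622  0.03056579] [-0.34633125 -0.3027959   3.84956923] 0.3044750743160914
28.1833
stamp [238.5, 248.1] 0.76 [ 0.44975767 -0.41092648  0.033     ]
stamp [251.5, 186.5] 0.58 [ 0.45512014 -0.34208607  0.033     ]
171 204 243 268 top [ 0.45818354 -0.33680361  0.066     ]
29.75
```

View pics/stamp.png

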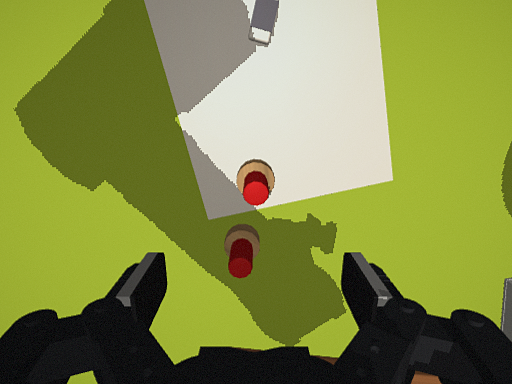

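The target stamp is the one on the paper, with its handle top at (256,192). The look-alike is at (240,262).

```bash
python3 - <<'E'
from h import *
pick((.457,-.339),CA,z=.028); place("red",z=.028)
q=get_state()["q"]; p=get_state()["position"]; movep([.45,-.02,.33],best([.45,-.02,.33],CA))
f,T=look((.60,.013),CA,"final",.28)
f2=grab_frame("wrist")
for n in ("tub_yellow","pot_green","glue_blue","stamp_red"):
    z=dict(tub_yellow=.038,pot_green=.037,glue_blue=.049,stamp_red=.04)[n]
    print(n,[(np.round(onz(f,T,d["centre"],z)[:2],3),round(d["score"],2)) for d in tip_of("wrist",n+"_mid")])
print({k:v.round(3) for k,v in PAD.items()},get_state()["clock"])
E
```

```text
grip 0.2684513544228966 34.16724771916506
up 0.26715827971425726 34.3324138072785 32.2
down True [ 0.64035941 -0.08612131  0.03551731] [-0.45521    -0.23018372  4.98557069] 0.2684979236493108
36.375
tub_yellow [(array([0.613, 0.114]), 0.72)]
pot_green [(array([0.626, 0.045]), 0.86), (array([0.343, 0.064]), 0.85)]
glue_blue [(array([ 0.632, -0.024]), 0.78)]
stamp_red [(array([ 0.637, -0.087]), 0.57)]
{'yellow': array([0.616, 0.113]), 'green': array([0.624, 0.047]), 'blue': array([ 0.632, -0.02 ]), 'red': array([ 0.64 , -0.086])} 38.4917
```

View pics/final.png

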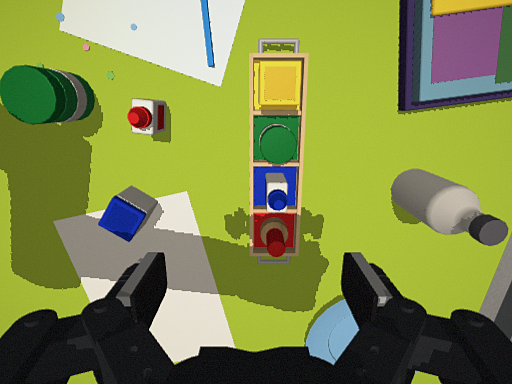

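All four things stand upright in their own pockets: tub (280,85), pot (279,143), glue (277,195) and stamp (276,238). The red glue (143,116) and the blue tub (127,215) are untouched, so I hand in.

```bash
python3 -c "
from cell import *
print(sign_off())"
```

```text
the job is handed in; nothing more can be done
None
```

The glue bottle, tub, stamp and paint pot each stand upright in the pocket of their own colour, the red-capped bottle and blue-lidded tub were left where they stood, and the job was handed in at about 38 s.

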